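# Stage turned bushes by diameter for inspection

### The job

Stage the four loose steel bushes for inspection on the white rail: one standing upright, flange down, centred on each black pad, in order of diameter, with the widest on the pad next to the upright steel end stop and the narrowest at the far end. Leave the white loupe where it stands.

Things in the scene. Friction and masses are not known exactly. Their poses are not given: they have to be found in the camera images.
- bush_20: The smallest of four loose turned-steel flanged bushes, standing flange down: barrel 20 mm in diameter, flange 28 mm in diameter and 5 mm thick at the foot, 38 mm high overall, with a blind bore of 12 mm in its top; at most 0.1 kg. Origin: centre of its underside; z up along its axis. Note that heights do not follow the diameters.
- bush_31: The second smallest of four loose turned-steel flanged bushes, standing flange down: barrel 31 mm in diameter, flange 39 mm in diameter and 5 mm thick at the foot, 46 mm high overall, with a blind bore of 19 mm in its top; at most 0.25 kg. Origin: centre of its underside; z up along its axis. Note that heights do not follow the diameters.
- bush_42: The second largest of four loose turned-steel flanged bushes, standing flange down: barrel 42 mm in diameter, flange 50 mm in diameter and 5 mm thick at the foot, 30 mm high overall, with a blind bore of 25 mm in its top; at most 0.3 kg. Origin: centre of its underside; z up along its axis. Note that heights do not follow the diameters.
- bush_53: The largest of four loose turned-steel flanged bushes, standing flange down: barrel 53 mm in diameter, flange 61 mm in diameter and 5 mm thick at the foot, 36 mm high overall, with a blind bore of 32 mm in its top; at most 0.6 kg. Origin: centre of its underside; z up along its axis. Note that heights do not follow the diameters.
- pad_a: Black pad, 66 mm in diameter and 3 mm thick, an end pad (neighbour b) of four like ones fixed in a straight row a, b, c, d, 76 mm apart, on a fixed white flat rail 360 mm long, 74 mm wide and 10 mm high. Origin: centre of the pad's underside, 10 mm above the bench (pad top 13 mm above the bench); its y axis runs along the rail from d towards a, its x axis across the rail.
- pad_b: Black pad, 66 mm in diameter and 3 mm thick, an inner pad (neighbours a and c) of four like ones fixed in a straight row a, b, c, d, 76 mm apart, on a fixed white flat rail 360 mm long, 74 mm wide and 10 mm high. Origin: centre of the pad's underside, 10 mm above the bench (pad top 13 mm above the bench); its y axis runs along the rail from d towards a, its x axis across the rail.
- pad_c: Black pad, 66 mm in diameter and 3 mm thick, an inner pad (neighbours b and d) of four like ones fixed in a straight row a, b, c, d, 76 mm apart, on a fixed white flat rail 360 mm long, 74 mm wide and 10 mm high. Origin: centre of the pad's underside, 10 mm above the bench (pad top 13 mm above the bench); its y axis runs along the rail from d towards a, its x axis across the rail.
- pad_d: Black pad, 66 mm in diameter and 3 mm thick, the other end pad (neighbour c) of four like ones fixed in a straight row a, b, c, d, 76 mm apart, on a fixed white flat rail 360 mm long, 74 mm wide and 10 mm high. Origin: centre of the pad's underside, 10 mm above the bench (pad top 13 mm above the bench); its y axis runs along the rail from d towards a, its x axis across the rail.
- end_stop: Dark steel upright plate fixed across one end of the rail, 60 mm across the rail, 10 mm thick, 35 mm high above the rail; it is 51 mm beyond the centre of the end pad next to it, which is pad a or pad d (it varies). The rail's other end has only a small brass thumbscrew, 16 mm wide, 12 mm high. Origin: centre of the plate's underside, on the rail's top.
- loupe: White plastic magnifier with a glass top, standing loose among the bushes: foot 30 mm, upper part 36 mm in diameter, 27 mm high, no flange. Not to be moved. Origin: centre of its underside.
Things that resemble listed ones, but are neither listed nor needed, are in the scene too. What is shaped like the bush_42 but brown is not meant.

How it is judged:
By the outcome, as a careful person would: the job done as asked, in the order asked, and still so for the second after the job is handed in, with the robot touching nothing.
It also fails if it takes over 83 s, if anything falls off the work surface, if the arm or the gripper's body presses on something with over 40 N, if the wrist force passes 120 N, or if a joint passes its speed limit or range.

### The arm

A 7-joint arm with a two-finger parallel gripper is mounted at the origin on the work surface. World frame = base frame: x ahead of the robot, y to its left, z up, the work surface at z = 0. Lengths are in m, angles in rad, forces in N, time in s.
With the tool pointing down it reaches from about 0.4 to 0.85 m from the base axis. Payload 10.4 kg.
Tool frame: the origin (TCP) lies on the centre line of the jaws, within the pads' length; the fingertips stand r.finger_overhang ahead of it and the grasp point (between the pads) lies 5 mm behind it (r.finger_overhang is the distance from the TCP to the fingertips, in m); z points along the fingers, y is the line along which they close (so a half turn about z gives the same grasp; the last joint's range is limited). The gripper opens to 87 mm and grips with 3 to 60 N. Pads are 19 mm wide; open, the fingers measure 117 mm over their backs; the gripper's body (75 mm by 190 mm) begins 51 mm behind the grasp point.
Start: joints at [-1.218, 0.332, -0.065, 1.46, 0.022, 1.35, -0.088], TCP at [0.229, 0.581, 0.216] pointing down, gripper open.
Joint ranges: [-2.6, 2.6], [-0.5, 2.12], [-1.47, 1.34], [0.16, 2.42], [-1.27, 4.41], [0.06, 2.06], [-2.6, 2.6]. Speed limits (rad/s): [2.22, 2.22, 2.79, 2.79, 3.14, 3.14, 3.14].

### API

Orientations are given as a unit quaternion [x, y, z, w].
In Python, from bench import read_state, viewer, r gives the robot as it stands.
- The arm moves only by the tool carry_out, never from a script. Its argument "moves" is a list of rows, each a list of 6 numbers: the shift along the tool's x, y, z in units of 40 mm (1.0 is 40 mm), then the turn, a rotation vector about the tool's x, y, z in units of 8 degrees (1.0 is 8 degrees). A call has 1 to 20 rows; each row shifts and turns the commanded pose from where the row before left it, along the tool's axes as they then stand; what a row does not reach is not made up. A row lasts 1/8 s, in which the tool goes at most 62.5 mm and 10.7 degrees, less where a joint would pass 70% of its speed; a pose out of reach is approached as far as the arm can. A call is refused whole if a number of a shift passes 1 or a number of a turn 1, either way. A call with a gripper value outside its range is refused whole. "fingers" is the finger opening in mm, from 0 to 87, set as the call begins (left out, the last holds). The fingers move at their own pace and stop on an object; "force" is the grip in N (left out, the last holds). Time passes only in rows, so rows that do not move let the fingers close. It gives the time, the measured TCP pose, the force, the opening and the grip force at its end, in the units of the state.
- read_state(): the state, without advancing time (a new reading comes with each control period).
- viewer.camera(name): name is "side" or "top"; returns a dict with "pixels" (480x640x3 uint8, red, green, blue), "range_z" (480x640 float32, m along the optical axis (not along the pixel's ray), 0 where there is no reading), "fx", "fy", "cx", "cy" (pixels), "xyz" and "orientation" of the camera in the world. Camera axes: x right, y down, z forward; pixel columns grow to the right and rows downward; lengths in m; the calibration is good to about 2 mm. A picture is of the moment at which its call begins.
- r.close_job(): hands the job in; it is judged then, once.
The state is a dict: "time": time; "joint_positions": joint angles; "joint_vel": joint speeds; "joint_torque": joint torques, N m; "ee_pos": TCP position; "eef_rot": TCP orientation; "ft_force": force on the tool from outside, world axes, zero at the start; "torque": the same for the moment, N m; "width": finger opening in m; "grip_force": force on a finger pad.
Only numpy, scipy, OpenCV 4.12 (cv2) and the standard library are available. Lean on these libraries where they do the work, as an engineer would, in place of code of your own. Each camera call takes 0.05 s, during which the arm holds its last target. There are 200 camera calls.

## Working session

There is one attempt and no reset: what is moved stays moved. The work goes in short steps, Python scripts to look and compute and a tool call to move; the robot and the scene stay as the last step left them, time stands still between calls to the robot, and variables do not carry over. Pictures are saved under pics/ and viewed, at most 14 in all, crops included, and the job is handed in when it is done.

Besides the shell and the picture viewer there is one more tool, called as name(argument=value, ...) on one line, values as JSON. carry_out: Moves the arm, as the interface text tells. Its arguments: {"type":"object","properties":{"moves":{"type":"array","items":{"type":"array","items":{"type":"number"}}},"fingers":{"type":"number"},"force":{"type":"number"}},"required":["moves"]}

```bash
mkdir -p pics; ls; python3 - <<'E'
from bench import read_state, viewer, r
import cv2,numpy as np
s=read_state();print(s['time'],s['ee_pos'],s['eef_rot'],s['width'],r.finger_overhang)
for n in('top','side'):
    c=viewer.camera(n);cv2.imwrite(f'pics/{n}0.png',c['pixels'][:,:,::-1]);np.savez(f'{n}0.npz',**c)
    print(n,c['fx'],c['fy'],c['cx'],c['cy'],c['xyz'],c['orientation'])
E
```

```text
pics
0.0 [0.22923932 0.58100453 0.21503408] [ 1.86798888e-01  9.82397905e-01 -7.22637696e-04 -9.99717150e-05] 0.08681113641094049 0.014
top 553.5009362306982 553.5009362306982 315.20182462940915 240.5116229579931 [ 0.46305815 -0.00229168  0.96653128] [ 0.71234937 -0.70015424  0.03825942 -0.02964188]
side 469.34322797497776 469.34322797497776 318.5200964303095 241.92853649583463 [0.25548267 0.50675486 0.62660091] [-0.23338366  0.89101439 -0.37489099  0.10527189]
```

View pics/top0.png

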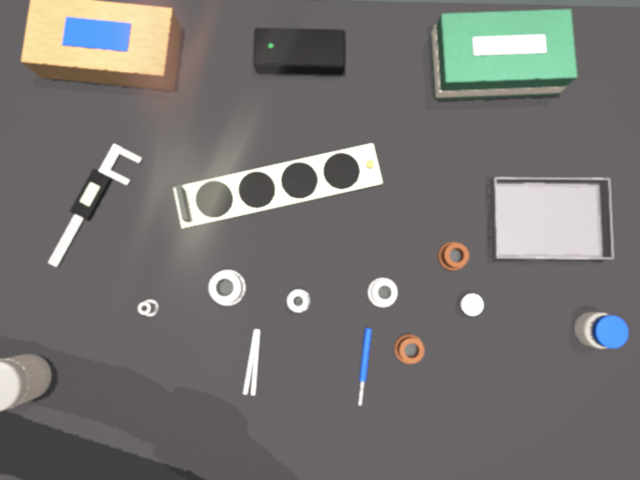

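View pics/side0.png

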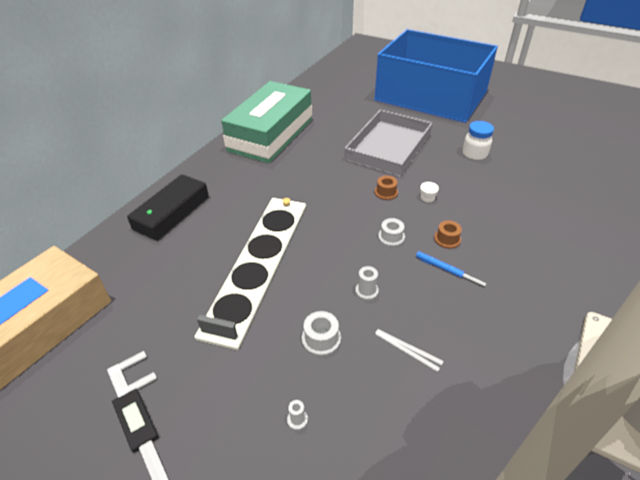

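The end stop is at top px (182,203) and the thumbscrew at (370,164). The pads run from (214,199) by the stop, through (257,190) and (299,180), to (341,171). In the top view the bushes are 53 at (227,288), 31 at (298,301), 42 at (382,292) and 20 at (148,308). The loupe is at (472,305), and the two brown rings are decoys.

```bash
cat > h.py <<'E'
import numpy as np,cv2
from scipy.spatial.transform import Rotation as R
def cloud(c):
    v,u=np.mgrid[:480,:640];z=c['range_z']
    P=np.stack([(u-c['cx'])/c['fx']*z,(v-c['cy'])/c['fy']*z,z],-1)
    P=P@R.from_quat(c['orientation']).as_matrix().T+c['xyz'];P[z<=0]=np.nan;return P
def project(c,p):
    q=R.from_quat(c['orientation']).as_matrix().T@(np.asarray(p)-c['xyz']);return q[0]/q[2]*c['fx']+c['cx'],q[1]/q[2]*c['fy']+c['cy']
def atz(c,u,v,z):
    d=R.from_quat(c['orientation']).as_matrix()@[(u-c['cx'])/c['fx'],(v-c['cy'])/c['fy'],1];return c['xyz']+d*(z-c['xyz'][2])/d[2]
E
python3 - <<'E'
from h import *
T,S=[dict(np.load(f'{n}0.npz')) for n in('top','side')]
seedT={'53':(227,288),'31':(298,301),'42':(382,292),'20':(148,308),'loupe':(472,305),'pa':(214,199),'pb':(257,190),'pc':(299,180),'pd':(341,171)}
seedS={'53':(321,325),'31':(368,278),'42':(392,230),'20':(297,412),'loupe':(429,190),'pa':(232,309),'pb':(250,275),'pc':(265,246),'pd':(279,220)}
C=[cloud(T),cloud(S)]
for k in seedT:
    for n,c,P,sd in(('T',T,C[0],seedT[k]),('S',S,C[1],seedS[k])):
        g=cv2.cvtColor(c['pixels'],cv2.COLOR_RGB2GRAY)
        p0=P[sd[1],sd[0]]
        w=np.zeros(g.shape,np.uint8);cv2.circle(w,sd,36,1,-1)
        if k[0]=='p':
            m=((g<75)*w).astype(np.uint8);
            _,lab=cv2.connectedComponents(m);m=(lab==lab[sd[1],sd[0]]).astype(np.uint8)
        else:
            # point-cloud based: object = above bench
            m=((P[:,:,2]>0.003)*w).astype(np.uint8)
        cs=max(cv2.findContours(m,0,cv2.CHAIN_APPROX_NONE)[0],key=cv2.contourArea)
        e=cv2.fitEllipse(cs) 
        q=P[m>0];zz=q[:,2]
        if k[0]=='p': print(k,n,'ell',np.round(e[0],1),np.round(e[1],1),'at13',atz(c,*e[0],.013).round(4)[:2],'zmed',np.nanmedian(zz).round(4))
        else:
            zt=np.nanpercentile(zz,93);t=q[np.abs(zz-zt)<.003][:,:2].astype(np.float32);mc=cv2.minEnclosingCircle(t)
            print(k,n,'ztop',zt.round(4),'topcirc',np.round(mc[0],4),'d',round(2*mc[1],4),'all',np.round(cv2.minEnclosingCircle(q[:,:2].astype(np.float32)),4) if 0 else [np.round(x,4) for x in cv2.minEnclosingCircle(q[:,:2].astype(np.float32))])
E
```

```text
53 T ztop 0.037 topcirc [0.472  0.1372] d 0.0529 all [array([0.4724, 0.1373]), np.float64(0.0604)]
53 S ztop 0.0366 topcirc [0.4697 0.1379] d 0.0551 all [array([0.4653, 0.1356]), np.float64(0.036)]
31 T ztop 0.0468 topcirc [0.4515 0.0138] d 0.0305 all [array([0.4502, 0.0144]), np.float64(0.0612)]
31 S ztop 0.046 topcirc [0.4493 0.0153] d 0.0328 all [array([0.4346, 0.0054]), np.float64(0.0364)]
42 T ztop 0.0306 topcirc [ 0.4682 -0.1312] d 0.0421 all [array([ 0.4668, -0.1302]), np.float64(0.0604)]
42 S ztop 0.0303 topcirc [ 0.4657 -0.1299] d 0.0452 all [array([ 0.4661, -0.1672]), np.float64(0.093)]
20 T ztop 0.0378 topcirc [0.4355 0.269 ] d 0.0203 all [array([0.435 , 0.2735]), np.float64(0.0602)]
20 S ztop 0.0385 topcirc [0.4334 0.2704] d 0.0201 all [array([0.4336, 0.2567]), np.float64(0.0413)]
loupe T ztop 0.0287 topcirc [ 0.4502 -0.2804] d 0.0355 all [array([ 0.4465, -0.2869]), np.float64(0.0607)]
loupe S ztop 0.029 topcirc [ 0.4543 -0.2222] d 0.161 all [array([ 0.4585, -0.2821]), np.float64(0.1274)]
pa T ell [319.5 239.5] [557.4 771.1] at13 [ 0.5569 -0.0206] zmed -0.0004
pa S ell [232.6 307.9] [26.2 37. ] at13 [0.6214 0.1652] zmed 0.0127
pb T ell [319.5 239.5] [557.4 771.1] at13 [ 0.5569 -0.0206] zmed -0.0004
pb S ell [249.2 275.6] [24.5 34.4] at13 [0.6393 0.094 ] zmed 0.0125
pc T ell [319.5 239.5] [557.4 771.1] at13 [ 0.5569 -0.0206] zmed -0.0004
pc S ell [264.4 246.3] [21.2 32. ] at13 [0.6571 0.0206] zmed 0.0124
pd T ell [341.2 169.5] [29.4 32.4] at13 [ 0.6809 -0.0566] zmed 0.0123
pd S ell [277.9 220.3] [18.8 30.1] at13 [ 0.6752 -0.0527] zmed 0.0123
```

```bash
cat > pads.py <<'E'
from h import *
T,S=[dict(np.load(f'{n}0.npz')) for n in('top','side')]
seeds={'T':[(214,199),(257,190),(299,180),(341,171)],'S':[(232,309),(250,275),(265,246),(279,220)]}
for n,c in(('T',T),('S',S)):
    g=cv2.cvtColor(c['pixels'],cv2.COLOR_RGB2GRAY);out=[]
    for sd in seeds[n]:
        for th in(110,125,140,155):
            m=(g<th).astype(np.uint8);_,lab=cv2.connectedComponents(m,connectivity=4)
            m=(lab==lab[sd[1],sd[0]]).astype(np.uint8)
            if 300<m.sum()<1500:
                e=cv2.fitEllipse(max(cv2.findContours(m,0,cv2.CHAIN_APPROX_NONE)[0],key=cv2.contourArea))
                x=atz(c,*e[0],.013)[:2];print(n,sd,th,m.sum(),np.round(e[1],1),x.round(4))
E
python3 pads.py
```

```text
T (214, 199) 140 952 [33.6 34.3] [0.6245 0.1639]
T (214, 199) 155 982 [34.3 34.6] [0.6247 0.1642]
T (257, 190) 110 939 [33.6 33.8] [0.6428 0.0908]
T (257, 190) 125 954 [33.8 34.1] [0.6429 0.0909]
T (257, 190) 140 977 [34.3 34.5] [0.643  0.0909]
T (257, 190) 155 992 [34.6 34.7] [0.643  0.0909]
T (299, 180) 110 937 [33.5 33.8] [0.661  0.0171]
T (299, 180) 125 958 [33.9 34.2] [0.661  0.0172]
T (299, 180) 140 971 [34.2 34.4] [0.6609 0.0171]
T (299, 180) 155 983 [34.4 34.6] [0.6609 0.0171]
T (341, 171) 110 929 [33.4 33.7] [ 0.6791 -0.0563]
T (341, 171) 125 949 [33.8 34. ] [ 0.6789 -0.0564]
T (341, 171) 140 963 [33.9 34.4] [ 0.6788 -0.0564]
T (341, 171) 155 983 [34.4 34.6] [ 0.679  -0.0564]
S (232, 309) 110 842 [27.4 37.5] [0.6215 0.1657]
S (232, 309) 125 867 [27.7 38.2] [0.6215 0.1658]
S (250, 275) 110 733 [25.  35.2] [0.6393 0.0938]
S (250, 275) 125 747 [25.2 35.6] [0.6393 0.0938]
S (250, 275) 140 755 [25.3 35.7] [0.6393 0.0937]
S (250, 275) 155 765 [25.4 36.1] [0.6392 0.0938]
S (265, 246) 110 603 [22.  32.6] [0.6571 0.0202]
S (265, 246) 125 616 [22.1 33.2] [0.6572 0.0203]
S (265, 246) 140 628 [22.4 33.4] [0.6573 0.0203]
S (265, 246) 155 633 [22.5 33.6] [0.6575 0.0204]
S (279, 220) 110 498 [19.3 30.5] [ 0.6749 -0.0526]
S (279, 220) 125 508 [19.5 30.8] [ 0.675  -0.0527]
S (279, 220) 140 520 [20.  30.8] [ 0.6753 -0.0531]
S (279, 220) 155 524 [19.9 31.1] [ 0.6753 -0.0531]
```

carry_out(moves=[[0,0,0,0,0,0.98],[0,0,0,0,0,0.98],[0,0,0,0,0,0.98],[0,0,0,0,0,0.98],[0,0,0,0,0,0.98],[0,0,0,0,0,0.98],[0,0,0,0,0,0.97]], fingers=87)

```text
time: 0.98
ee_pos: [0.2293, 0.5812, 0.2154]
eef_rot: [0.62, 0.785, -0.0, 0.0]
ft_force: [-0.0, -0.7, -0.8]
width: 0.0871
grip_force: 0.0
```

```bash
cat > go.py <<'E'
import sys
from h import *
from bench import read_state
# usage: go.py x y z : total shift in tool units
s=read_state();M=R.from_quat(s['eef_rot']).as_matrix();t=np.array([float(a) for a in sys.argv[1:4]])
d=M.T@(t-s['ee_pos'])/.04
yaw=np.array([.237,-.971,0]);Y=M[:,1]
if Y[0]<0:Y=-Y
print('t',s['time'],'pos',s['ee_pos'].round(4),'units',d.round(3),'y ang',np.degrees(np.arctan2(Y[1],Y[0])).round(2),'want 13.7; tiltz',M[:,2].round(4),'w',round(s['width'],4),'grip',s['grip_force'],'F',np.round(s['ft_force'],1),'q',np.round(s['joint_positions'],2))
E
python3 go.py .4709 .1376 .12
```

```text
t 0.975 pos [0.2293 0.5812 0.2154] units [-12.187   3.304   2.391] y ang 13.41 want 13.7; tiltz [-3.e-04 -7.e-04 -1.e+00] w 0.0871 grip 0.0 F [-0.  -0.7 -0.8] q [-1.32  0.33  0.06  1.47 -0.02  1.35 -1.02]
```

carry_out(moves=[[-0.61,0.165,0.12,0,0,0],[-0.61,0.165,0.12,0,0,0],[-0.61,0.165,0.12,0,0,0],[-0.61,0.165,0.12,0,0,0],[-0.61,0.165,0.12,0,0,0],[-0.61,0.165,0.12,0,0,0],[-0.61,0.165,0.12,0,0,0],[-0.61,0.165,0.12,0,0,0],[-0.61,0.165,0.12,0,0,0],[-0.61,0.165,0.12,0,0,0],[-0.61,0.165,0.12,0,0,0],[-0.61,0.165,0.12,0,0,0],[-0.61,0.165,0.12,0,0,0],[-0.61,0.165,0.12,0,0,0],[-0.61,0.165,0.12,0,0,0],[-0.61,0.165,0.12,0,0,0],[-0.61,0.165,0.12,0,0,0],[-0.61,0.165,0.12,0,0,0],[-0.61,0.165,0.12,0,0,0],[-0.61,0.165,0.12,0,0,0]])

```text
time: 3.48
ee_pos: [0.4731, 0.1376, 0.1195]
eef_rot: [0.618, 0.786, -0.0, -0.0]
ft_force: [0.4, 0.5, -0.1]
width: 0.0867
grip_force: 0.0
```

```bash
python3 go.py .4709 .1376 .022;python3 - <<'E'
from bench import viewer
import cv2,numpy as np
a=viewer.camera('top')['pixels'][:,:,::-1];b=viewer.camera('side')['pixels'][:,:,::-1]
cv2.imwrite('pics/s1.png',np.hstack([cv2.resize(a[200:380,120:360],(400,300)),cv2.resize(b[200:440,200:520],(400,300))]))
E
```

```text
t 3.475 pos [0.4731 0.1376 0.1195] units [ 0.012 -0.051  2.437] y ang 13.67 want 13.7; tiltz [-4.e-04 -1.e-04 -1.e+00] w 0.0867 grip 0.0 F [ 0.4  0.5 -0.1] q [-0.77  0.12  0.42  1.94 -0.06  1.09 -0.09]
```

View pics/s1.png

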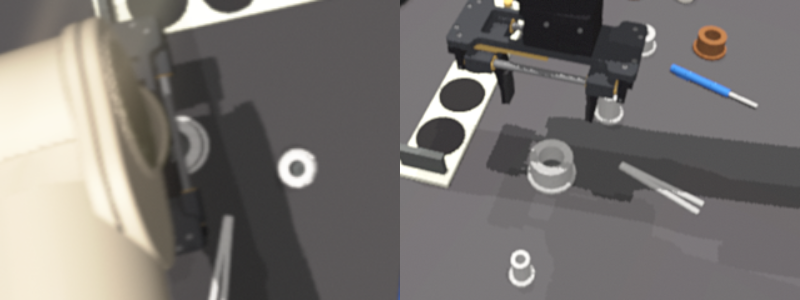

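The gripper straddles the 53 bush in the side crop, with the bush at about (551,165). It is clear of its neighbours, so I'll descend and grip.

carry_out(moves=[[0,0,0.4,0,0,0],[0,-0.05,0.4,0,0,0],[0,0,0.4,0,0,0],[0,0,0.4,0,0,0],[0,0,0.4,0,0,0],[0,0,0.3,0,0,0],[0,0,0.14,0,0,0],[0,0,0,0,0,0]])

```text
time: 4.58
ee_pos: [0.471, 0.1379, 0.022]
eef_rot: [0.618, 0.786, -0.0, -0.0]
ft_force: [-0.7, 0.7, -0.0]
width: 0.0869
grip_force: 0.0
```

carry_out(moves=[[0,0,0,0,0,0],[0,0,0,0,0,0],[0,0,0,0,0,0],[0,0,0,0,0,0],[0,0,0,0,0,0],[0,0,0,0,0,0]], fingers=40, force=25)

```text
time: 5.32
ee_pos: [0.4709, 0.138, 0.0223]
eef_rot: [0.618, 0.786, -0.0, -0.0]
ft_force: [-1.1, -0.1, 3.3]
width: 0.0523
grip_force: 25.0
```

```bash
python3 go.py .623 .1648 .09
```

```text
t 5.325 pos [0.4709 0.138  0.0223] units [-0.247  3.853 -1.693] y ang 13.67 want 13.7; tiltz [-3.e-04  1.e-04 -1.e+00] w 0.0523 grip 25.000515282154083 F [-1.1 -0.1  3.3] q [-0.75  0.26  0.41  2.03 -0.13  0.88 -0.03]
```

carry_out(moves=[[0,0,-0.2,0,0,0],[0,0,-0.5,0,0,0],[0,0,-0.5,0,0,0],[0,0,-0.5,0,0,0],[-0.024,0.385,0,0,0,0],[-0.024,0.385,0,0,0,0],[-0.024,0.385,0,0,0,0],[-0.024,0.385,0,0,0,0],[-0.024,0.385,0,0,0,0],[-0.025,0.385,0,0,0,0],[-0.025,0.385,0,0,0,0],[-0.025,0.385,0,0,0,0],[-0.025,0.385,0,0,0,0],[-0.025,0.385,0,0,0,0],[0,0,0,0,0,0],[0,0,0,0,0,0]])

```text
time: 7.32
ee_pos: [0.6224, 0.1645, 0.0892]
eef_rot: [0.618, 0.786, -0.001, -0.0]
ft_force: [0.8, 0.1, -5.0]
width: 0.0519
grip_force: 25.0
```

```bash
python3 go.py .623 .1648 .0365
```

```text
t 7.325 pos [0.6224 0.1645 0.0892] units [0.003 0.019 1.317] y ang 13.67 want 13.7; tiltz [-1.6e-03 -7.0e-04 -1.0e+00] w 0.0519 grip 24.99777317047119 F [ 0.8  0.1 -5. ] q [-0.65  0.49  0.42  1.57 -0.22  1.13  0.06]
```

carry_out(moves=[[0,0.02,0.35,0,0,0],[0,0,0.35,0,0,0],[0,0,0.3,0,0,0],[0,0,0.2,0,0,0],[0,0,0.1,0,0,0],[0,0,0.04,0,0,0],[0,0,0,0,0,0]])

```text
time: 8.2
ee_pos: [0.6239, 0.1651, 0.0369]
eef_rot: [0.618, 0.786, 0.0, 0.0]
ft_force: [-0.2, 0.1, -4.9]
width: 0.0518
grip_force: 25.0
```

```bash
python3 go.py .623 .1648 .0355
```

```text
t 8.2 pos [0.6239 0.1651 0.0369] units [-0.001 -0.025  0.036] y ang 13.67 want 13.7; tiltz [ 4.e-04  3.e-04 -1.e+00] w 0.0518 grip 24.998043179512024 F [-0.2  0.1 -4.9] q [-0.63  0.55  0.41  1.61 -0.24  1.03  0.08]
```

Still carrying the weight, so I'll lower a little more, release and back up.

carry_out(moves=[[0,-0.02,0.02,0,0,0],[0,0,0.02,0,0,0],[0,0,0,0,0,0]])

```text
time: 8.57
ee_pos: [0.6231, 0.1649, 0.0355]
eef_rot: [0.618, 0.786, 0.0, 0.0]
ft_force: [-1.3, 0.2, -1.3]
width: 0.0519
grip_force: 25.0
```

carry_out(moves=[[0,0,0,0,0,0],[0,0,0,0,0,0],[0,0,0,0,0,0],[0,0,-0.3,0,0,0],[0,0,-0.6,0,0,0],[0,0,-0.7,0,0,0],[0,0,-0.6,0,0,0]], fingers=87)

```text
time: 9.45
ee_pos: [0.6234, 0.1648, 0.1252]
eef_rot: [0.618, 0.786, 0.001, 0.0]
ft_force: [0.2, 0.3, 0.3]
width: 0.087
grip_force: 0.0
```

```bash
python3 go.py .467 -.1306 .10
```

```text
t 9.45 pos [0.6234 0.1648 0.1252] units [-6.254 -5.544  0.62 ] y ang 13.66 want 13.7; tiltz [ 1.4e-03  6.0e-04 -1.0e+00] w 0.087 grip 0.0 F [0.2 0.3 0.3] q [-0.66  0.46  0.44  1.54 -0.2   1.19  0.05]
```

carry_out(moves=[[-0.347,-0.308,0.03,0,0,0],[-0.347,-0.308,0.03,0,0,0],[-0.347,-0.308,0.03,0,0,0],[-0.347,-0.308,0.03,0,0,0],[-0.347,-0.308,0.03,0,0,0],[-0.347,-0.308,0.03,0,0,0],[-0.347,-0.308,0.03,0,0,0],[-0.347,-0.308,0.03,0,0,0],[-0.347,-0.308,0.03,0,0,0],[-0.347,-0.308,0.03,0,0,0],[-0.347,-0.308,0.03,0,0,0],[-0.347,-0.308,0.03,0,0,0],[-0.347,-0.308,0.03,0,0,0],[-0.347,-0.308,0.03,0,0,0],[-0.347,-0.308,0.03,0,0,0],[-0.347,-0.308,0.03,0,0,0],[-0.347,-0.308,0.03,0,0,0],[-0.347,-0.308,0.03,0,0,0],[0,0,0,0,0,0]])

```text
time: 11.82
ee_pos: [0.4658, -0.1318, 0.1014]
eef_rot: [0.619, 0.785, -0.0, -0.0]
ft_force: [0.1, 0.9, -0.5]
width: 0.0869
grip_force: 0.0
```

```bash
python3 go.py .467 -.1306 .022
cat > chk.py <<'E'
import sys
from h import *
from bench import viewer
# compare top-ring circle centre with pad centre, same camera. args: h padidx ...
padT=[(.6246,.1641),(.643,.0909),(.661,.0171),(.679,-.0564)];padS=[(.6215,.1657),(.6393,.0938),(.6572,.0203),(.6752,-.0529)]
a=sys.argv[1:]
for n,pad in(('top',padT),('side',padS)):
    c=viewer.camera(n);P=cloud(c);cv2.imwrite(f'pics/{n}_{a[-1]}.png',c['pixels'][:,:,::-1])
    for i,h in enumerate(a[:-1]):
        h=float(h);p=pad[i];d=np.hypot(P[:,:,0]-p[0],P[:,:,1]-p[1])
        q=P[(d<.036)&(np.abs(P[:,:,2]-.013-h)<.004)][:,:2].astype(np.float32)
        if len(q)<15: print(n,i,'hidden',len(q));continue
        mc=cv2.minEnclosingCircle(q);off=np.array(mc[0])-p
        print(n,i,len(q),'d',round(2*mc[1],4),'off',off.round(4),'across',(off@[.971,.237]).round(4),'along',(off@[-.237,.971]).round(4))
E
python3 chk.py .036 a1
```

```text
t 11.825 pos [ 0.4658 -0.1318  0.1014] units [0.021 0.036 1.984] y ang 13.53 want 13.7; tiltz [-2.e-04  1.e-04 -1.e+00] w 0.0869 grip 0.0 F [ 0.1  0.9 -0.5] q [-0.39  0.13  0.61  1.99 -0.08  1.05  0.5 ]
top 0 501 d 0.0536 off [-0.0003  0.0001] across -0.0003 along 0.0002
side 0 505 d 0.0553 off [ 0.0008 -0.0011] across 0.0005 along -0.0012
```

carry_out(moves=[[0.02,0.036,0.4,0,0,0],[0,0,0.4,0,0,0],[0,0,0.4,0,0,0],[0,0,0.4,0,0,0],[0,0,0.25,0,0,0],[0,0,0.13,0,0,0],[0,0,0,0,0,0]])

```text
time: 12.8
ee_pos: [0.4677, -0.1293, 0.0221]
eef_rot: [0.618, 0.786, -0.0, -0.0]
ft_force: [0.3, 0.1, 0.2]
width: 0.0872
grip_force: 0.0
```

carry_out(moves=[[0,0,0,0,0,0],[0,0,0,0,0,0],[0,0,0,0,0,0],[0,0,0,0,0,0],[0,0,0,0,0,0],[0,0,0,0,0,0],[0,0,0,0,0,0],[0,0,-0.2,0,0,0],[0,0,-0.5,0,0,0],[0,0,-0.5,0,0,0],[0,0,-0.5,0,0,0],[0,0,0,0,0,0]], fingers=30, force=25)

```text
time: 14.3
ee_pos: [0.4688, -0.1293, 0.0915]
eef_rot: [0.618, 0.786, 0.001, 0.001]
ft_force: [-0.7, 0.5, -2.6]
width: 0.0389
grip_force: 25.0
```

```bash
python3 go.py .6411 .0923 .092
```

```text
t 14.3 pos [ 0.4688 -0.1293  0.0915] units [4.365e+00 5.496e+00 3.000e-03] y ang 13.67 want 13.7; tiltz [ 3.e-03  4.e-04 -1.e+00] w 0.0389 grip 24.999420046806335 F [-0.7  0.5 -2.6] q [-0.39  0.15  0.61  2.   -0.1   1.02  0.51]
```

Width 38.9 mm is less than the 42 mm expected, so I'll look before moving on.

```bash
python3 - <<'E'
from bench import viewer,read_state
from h import *
a=viewer.camera('top');b=viewer.camera('side')
p=read_state()['ee_pos'];u,v=map(int,project(b,p));print(u,v,[read_state()['width'] for _ in range(3)])
cv2.imwrite('pics/s2.png',np.hstack([cv2.resize(a['pixels'][230:350,320:440,::-1],(400,400)),cv2.resize(b['pixels'][v-50:v+50,u-50:u+50,::-1],(400,400),interpolation=cv2.INTER_CUBIC)]))
E
```

```text
394 200 [0.03890670905735821, 0.03890670905735821, 0.03890670905735821]
```

View pics/s2.png

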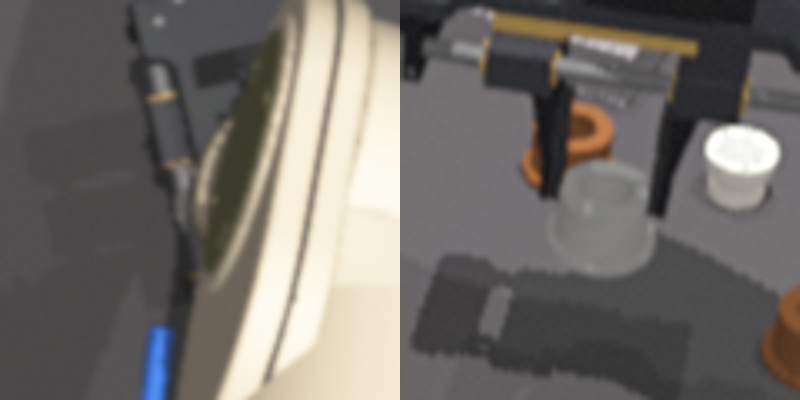

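The bush sits toward the side camera relative to the fingers (crop ~(605,215)) and may be tilted. I'll measure where it is.

```bash
cat > held.py <<'E'
from bench import viewer,read_state
from h import *
b=viewer.camera('side');P=cloud(b).reshape(-1,3);rgb=b['pixels'].reshape(-1,3).astype(int)
s=read_state();M=R.from_quat(s['eef_rot']).as_matrix();L=(P-s['ee_pos'])@M
k=(np.abs(L)<[.045,.04,.06]).all(1)&(rgb.mean(1)>90)&(P[:,2]>.025)&(np.ptp(rgb,axis=1)<40)
l=L[k]*1000;print(k.sum(),l.min(0).round(1),l.max(0).round(1))
for z in range(-20,32,4):
    t=l[np.abs(l[:,2]-z)<2]
    if len(t)>3:print(z,len(t),'x',t[:,0].min().round(1),t[:,0].max().round(1),'y',t[:,1].min().round(1),t[:,1].max().round(1))
E
python3 held.py
```

```text
632 [-23.2 -24.5 -54.6] [24.5 24.7 23.6]
-8 170 x -21.9 20.8 y -18.5 19.8
-4 74 x -23.2 20.9 y -18.7 19.0
0 65 x -15.1 20.2 y -20.6 18.2
4 65 x -15.6 20.8 y -19.4 20.6
8 53 x -15.2 20.5 y -20.4 19.9
12 42 x -14.9 21.0 y -20.1 19.8
16 95 x -11.0 24.5 y -24.2 24.4
20 56 x -5.4 24.5 y -24.5 24.7
24 8 x 11.2 20.6 y -20.7 19.3
```

The held bush is upright and centred on the TCP: barrel x −21 to +21 mm, underside 22 mm below the TCP. I'll carry on.

carry_out(moves=[[0.273,0.3435,0,0,0,0],[0.273,0.3435,0,0,0,0],[0.273,0.3435,0,0,0,0],[0.273,0.3435,0,0,0,0],[0.273,0.3435,0,0,0,0],[0.273,0.3435,0,0,0,0],[0.273,0.3435,0,0,0,0],[0.273,0.3435,0,0,0,0],[0.273,0.3435,0,0,0,0],[0.273,0.3435,0,0,0,0],[0.273,0.3435,0,0,0,0],[0.273,0.3435,0,0,0,0],[0.273,0.3435,0,0,0,0],[0.273,0.3435,0,0,0,0],[0.273,0.3435,0,0,0,0],[0.27,0.343,0,0,0,0],[0,0,0,0,0,0],[0,0,0,0,0,0]])

```text
time: 16.7
ee_pos: [0.6399, 0.0916, 0.0901]
eef_rot: [0.618, 0.786, -0.0, 0.0]
ft_force: [0.2, 0.1, -0.1]
width: 0.03
grip_force: 0.0
```

```bash
python3 go.py .6411 .0923 .0355; python3 held.py
```

```text
t 16.7 pos [0.6399 0.0916 0.0901] units [0.01  0.035 1.365] y ang 13.63 want 13.7; tiltz [-4.e-04 -5.e-04 -1.e+00] w 0.03 grip 0.0 F [ 0.2  0.1 -0.1] q [-0.57  0.5   0.47  1.57 -0.24  1.13  0.2 ]
14 [-11.  -27.4 -40. ] [ 11.   14.5 -15.8]
-20 4 x -10.1 11.0 y -23.9 -15.3
```

It slipped out of the fingers in transit. I need to find it.

```bash
python3 - <<'E'
from bench import viewer
import cv2
c=viewer.camera('side');cv2.imwrite('pics/s3.png',c['pixels'][:,:,::-1])
c=viewer.camera('top');cv2.imwrite('pics/t3.png',c['pixels'][:,:,::-1])
E
```

```text
(no output)
```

View pics/s3.png

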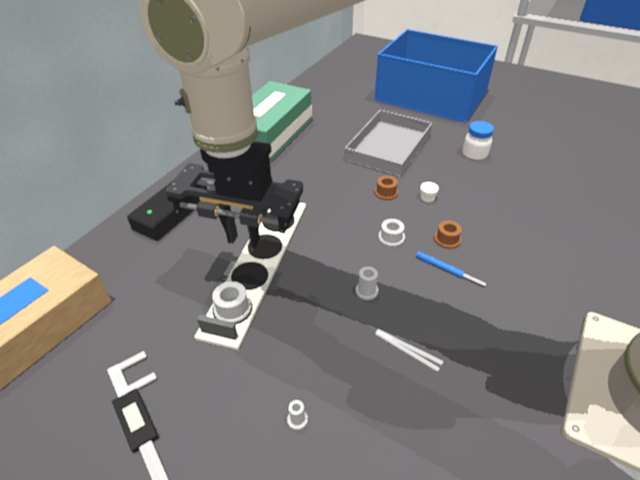

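View pics/t3.png

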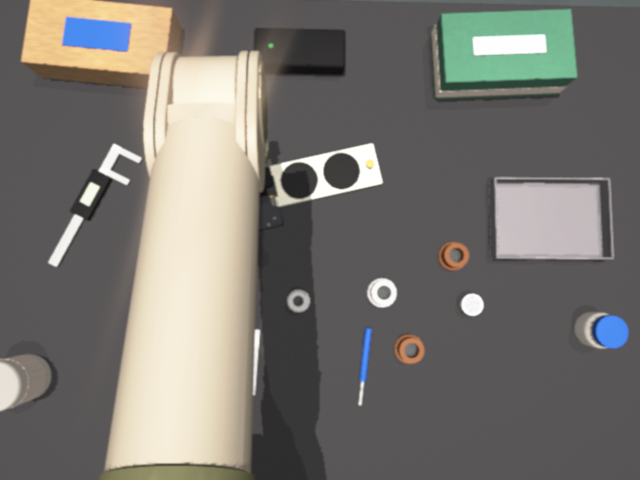

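The 42 bush dropped back upright at top px (382,292) and side px (392,231). The 53 bush stands fine on its pad. I'll remeasure the 42 and regrasp it harder, with gentler motion.

```bash
cat > meas.py <<'E'
import sys
from h import *
from bench import viewer
x,y,h=map(float,sys.argv[1:4])
for n in('top','side'):
    P=cloud(viewer.camera(n));d=np.hypot(P[:,:,0]-x,P[:,:,1]-y)
    q=P[(d<.04)&(np.abs(P[:,:,2]-h)<.004)].astype(np.float32)
    if len(q)<9:print(n,'hidden');continue
    mc=cv2.minEnclosingCircle(q[:,:2]);A=np.c_[q[:,:2],np.ones(len(q))];co=np.linalg.lstsq(A,q[:,2],rcond=None)[0]
    print(n,np.round(mc[0],4),'d',round(2*mc[1],4),'z',np.median(q[:,2]).round(4),'slope',co[:2].round(3))
E
python3 meas.py .467 -.131 .03; python3 meas.py .4504 .0146 .046; python3 go.py .467 -.131 .09
```

```text
t 16.95 pos [0.6399 0.0919 0.0904] units [-4.396 -5.515  0.009] y ang 13.63 want 13.7; tiltz [ 1.e-04  1.e-04 -1.e+00] w 0.0297 grip 0.0 F [ 0.5  0.5 -0.1] q [-0.57  0.5   0.47  1.57 -0.24  1.13  0.2 ]Traceback (most recent call last):
  File "meas.py", line 9, in <module>
    mc=cv2.minEnclosingCircle(q[:,:2]);A=np.c_[q[:,:2],np.ones(len(q))];co=np.linalg.lstsq(A,q[:,2],rcond=None)[0]
cv2.error: OpenCV(4.12.0) /io/opencv/modules/imgproc/src/shapedescr.cpp:201: error: (-215:Assertion failed) count >= 0 && (depth == CV_32F || depth == CV_32S) in function 'minEnclosingCircle'

Traceback (most recent call last):
  File "meas.py", line 9, in <module>
    mc=cv2.minEnclosingCircle(q[:,:2]);A=np.c_[q[:,:2],np.ones(len(q))];co=np.linalg.lstsq(A,q[:,2],rcond=None)[0]
cv2.error: OpenCV(4.12.0) /io/opencv/modules/imgproc/src/shapedescr.cpp:201: error: (-215:Assertion failed) count >= 0 && (depth == CV_32F || depth == CV_32S) in function 'minEnclosingCircle'
```

```bash
sed -i 's/Circle(q\[:,:2\])/Circle(np.ascontiguousarray(q[:,:2]))/' meas.py
python3 meas.py .467 -.131 .03; python3 meas.py .4504 .0146 .046
```

```text
top [ 0.4676 -0.1305] d 0.0418 z 0.029 slope [0.003 0.001]
side [ 0.4652 -0.129 ] d 0.0446 z 0.0291 slope [0.007 0.004]
top [0.4514 0.0139] d 0.0307 z 0.0452 slope [-0.007  0.015]
side [0.4493 0.015 ] d 0.0323 z 0.0454 slope [ 0.012 -0.003]
```

carry_out(moves=[[-0.2,-0.25,0,0,0,0],[-0.3,-0.375,0,0,0,0],[-0.3,-0.375,0,0,0,0],[-0.3,-0.375,0,0,0,0],[-0.3,-0.375,0,0,0,0],[-0.3,-0.375,0,0,0,0],[-0.3,-0.375,0,0,0,0],[-0.3,-0.375,0,0,0,0],[-0.3,-0.375,0,0,0,0],[-0.3,-0.375,0,0,0,0],[-0.3,-0.375,0,0,0,0],[-0.3,-0.375,0,0,0,0],[-0.3,-0.375,0,0,0,0],[-0.3,-0.375,0,0,0,0],[-0.2,-0.25,0,0,0,0],[-0.1,-0.14,0,0,0,0],[0,0,0,0,0,0]], fingers=80)

```text
time: 19.27
ee_pos: [0.4673, -0.1308, 0.0903]
eef_rot: [0.618, 0.786, 0.0, 0.0]
ft_force: [-0.5, -0.0, -0.0]
width: 0.0801
grip_force: 0.0
```

```bash
python3 go.py .467 -.131 .0215; python3 meas.py .467 -.131 .03
```

```text
t 19.275 pos [ 0.4673 -0.1308  0.0903] units [-0.002 -0.008  1.719] y ang 13.65 want 13.7; tiltz [ 2.e-04  2.e-04 -1.e+00] w 0.0801 grip 0.0 F [-0.5 -0.  -0. ] q [-0.39  0.15  0.61  2.   -0.1   1.02  0.51]
top [ 0.4689 -0.1205] d 0.0357 z 0.0289 slope [-0.009  0.134]
side [ 0.4657 -0.1292] d 0.0448 z 0.029 slope [0.003 0.   ]
```

carry_out(moves=[[0.025,0,0.3,0,0,0],[0,0,0.4,0,0,0],[0,0,0.4,0,0,0],[0,0,0.3,0,0,0],[0,0,0.2,0,0,0],[0,0,0.13,0,0,0],[0,0,0,0,0,0]])

```text
time: 20.25
ee_pos: [0.467, -0.1298, 0.0209]
eef_rot: [0.618, 0.786, -0.0, -0.0]
ft_force: [0.4, -0.3, -0.4]
width: 0.0798
grip_force: 0.0
```

carry_out(moves=[[0,0,0,0,0,0],[0,0,0,0,0,0],[0,0,0,0,0,0],[0,0,0,0,0,0],[0,0,0,0,0,0],[0,0,0,0,0,0],[0,0,0,0,0,0]], fingers=30, force=50)

```text
time: 21.12
ee_pos: [0.467, -0.1298, 0.021]
eef_rot: [0.618, 0.786, 0.0, -0.0]
ft_force: [-0.6, 0.4, 1.9]
width: 0.0386
grip_force: 50.0
```

carry_out(moves=[[0,0,-0.05,0,0,0],[0,0,-0.1,0,0,0],[0,0,-0.15,0,0,0],[0,0,-0.2,0,0,0],[0,0,0,0,0,0],[0,0,0,0,0,0]])

```text
time: 21.88
ee_pos: [0.4671, -0.1297, 0.041]
eef_rot: [0.618, 0.786, 0.0, -0.0]
ft_force: [-0.2, -0.3, -2.1]
width: 0.0388
grip_force: 50.0
```

```bash
python3 held.py; python3 go.py .6411 .0923 .09
```

```text
485 [-21.  -24.  -47.7] [25.8 22.4 15.8]
-12 14 x -13.7 20.1 y -17.9 13.8
-8 185 x -21.0 21.7 y -18.6 19.1
-4 51 x -13.3 22.6 y -18.9 18.4
0 55 x -13.6 23.2 y -20.5 18.2
4 53 x -13.3 22.4 y -20.7 17.3
8 51 x -13.2 21.5 y -19.9 20.7
12 43 x -13.8 21.7 y -20.6 19.8
16 31 x 0.5 25.8 y -24.0 22.4
t 21.925 pos [ 0.467  -0.1297  0.0409] units [ 4.363  5.542 -1.227] y ang 13.68 want 13.7; tiltz [-2.e-04  2.e-04 -1.e+00] w 0.0388 grip 49.99932289123535 F [-0.   0.6 -2. ] q [-0.36  0.23  0.6   2.04 -0.16  0.92  0.56]
```

carry_out(moves=[[0,0,-0.1,0,0,0],[0,0,-0.2,0,0,0],[0,0,-0.3,0,0,0],[0,0,-0.3,0,0,0],[0,0,-0.2,0,0,0],[0,0,-0.1,0,0,0],[0,0,-0.05,0,0,0],[0.06,0.08,0,0,0,0],[0.13,0.16,0,0,0,0],[0.19,0.24,0,0,0,0],[0.25,0.32,0,0,0,0],[0.25,0.32,0,0,0,0]])

```text
time: 23.42
ee_pos: [0.5031, -0.0837, 0.0909]
eef_rot: [0.618, 0.786, 0.0, -0.0]
ft_force: [-0.1, 0.6, -2.9]
width: 0.0385
grip_force: 50.0
```

carry_out(moves=[[0.25,0.32,0,0,0,0],[0.25,0.32,0,0,0,0],[0.25,0.32,0,0,0,0],[0.25,0.32,0,0,0,0],[0.25,0.32,0,0,0,0],[0.25,0.32,0,0,0,0],[0.25,0.32,0,0,0,0],[0.25,0.32,0,0,0,0],[0.25,0.32,0,0,0,0],[0.25,0.32,0,0,0,0],[0.25,0.32,0,0,0,0],[0.25,0.32,0,0,0,0],[0.25,0.32,0,0,0,0],[0.13,0.16,0,0,0,0],[0.06,0.08,0,0,0,0],[0,0,0,0,0,0]])

```text
time: 25.42
ee_pos: [0.6408, 0.0901, 0.091]
eef_rot: [0.618, 0.786, -0.0, -0.0]
ft_force: [0.2, 0.1, -2.0]
width: 0.0386
grip_force: 50.0
```

```bash
python3 held.py; python3 go.py .6411 .0923 .0345
```

```text
721 [-20.2 -30.  -43.1] [26.  24.4 23.1]
-12 9 x -12.9 18.4 y -14.7 12.8
-8 199 x -20.2 22.1 y -18.4 19.9
-4 65 x -14.2 22.0 y -18.4 15.6
0 64 x -12.9 21.5 y -20.6 16.7
4 69 x -13.1 21.3 y -21.4 18.5
8 56 x -12.9 22.8 y -22.3 15.8
12 60 x -13.6 21.5 y -20.9 16.6
16 122 x -15.8 25.7 y -25.1 24.4
20 55 x -14.7 26.0 y -24.9 24.0
t 25.475 pos [0.6407 0.0898 0.0911] units [0.059 0.025 1.414] y ang 13.63 want 13.7; tiltz [-1.e-04 -2.e-04 -1.e+00] w 0.0386 grip 49.99932110309601 F [ 0.1 -0.7 -2. ] q [-0.56  0.5   0.47  1.57 -0.24  1.13  0.2 ]
```

carry_out(moves=[[0.03,0.025,0.2,0,0,0],[0.03,0,0.35,0,0,0],[0,0,0.35,0,0,0],[0,0,0.25,0,0,0],[0,0,0.15,0,0,0],[0,0,0.06,0,0,0],[0,0,0.04,0,0,0],[0,0,0,0,0,0]])

```text
time: 26.48
ee_pos: [0.6413, 0.0929, 0.0353]
eef_rot: [0.618, 0.786, 0.0, 0.0]
ft_force: [0.4, -0.1, -1.7]
width: 0.0386
grip_force: 50.0
```

```bash
python3 go.py .6411 .0923 .034
```

```text
t 26.475 pos [0.6413 0.0929 0.0353] units [-0.013 -0.009  0.032] y ang 13.67 want 13.7; tiltz [ 4.e-04  2.e-04 -1.e+00] w 0.0386 grip 49.99916732311249 F [ 0.4 -0.1 -1.7] q [-0.55  0.56  0.45  1.6  -0.27  1.04  0.22]
```

carry_out(moves=[[-0.013,0,0.03,0,0,0],[0,0,0,0,0,0]])

```text
time: 26.72
ee_pos: [0.6416, 0.0925, 0.0342]
eef_rot: [0.618, 0.786, 0.0, 0.0]
ft_force: [0.8, -0.3, 0.6]
width: 0.0385
grip_force: 50.0
```

carry_out(moves=[[0,0,0,0,0,0],[0,0,0,0,0,0],[0,0,0,0,0,0],[0,0,-0.3,0,0,0],[0,0,-0.6,0,0,0],[0,0,-0.7,0,0,0],[0,0,-0.4,0,0,0]], fingers=75)

```text
time: 27.6
ee_pos: [0.6421, 0.0923, 0.1161]
eef_rot: [0.618, 0.786, 0.001, 0.001]
ft_force: [0.7, 0.1, -0.5]
width: 0.0749
grip_force: 0.0
```

```bash
python3 go.py .4504 .0146 .09
```

```text
t 27.6 pos [0.6421 0.0923 0.1161] units [-0.757 -5.117  0.641] y ang 13.66 want 13.7; tiltz [ 2.4e-03  7.0e-04 -1.0e+00] w 0.0749 grip 0.0 F [ 0.7  0.1 -0.5] q [-0.57  0.48  0.48  1.54 -0.23  1.18  0.19]
```

carry_out(moves=[[-0.05,-0.2,0,0,0,0],[-0.054,-0.365,0.04,0,0,0],[-0.054,-0.365,0.05,0,0,0],[-0.054,-0.365,0.05,0,0,0],[-0.054,-0.365,0.05,0,0,0],[-0.054,-0.365,0.05,0,0,0],[-0.054,-0.365,0.05,0,0,0],[-0.054,-0.365,0.05,0,0,0],[-0.054,-0.365,0.05,0,0,0],[-0.054,-0.365,0.05,0,0,0],[-0.054,-0.365,0.05,0,0,0],[-0.054,-0.365,0.05,0,0,0],[-0.054,-0.365,0.05,0,0,0],[-0.054,-0.365,0.05,0,0,0],[0,-0.17,0,0,0,0],[0,0,0,0,0,0],[0,0,0,0,0,0]])

```text
time: 29.72
ee_pos: [0.4501, 0.015, 0.0884]
eef_rot: [0.618, 0.786, 0.0, 0.0]
ft_force: [-0.0, 0.9, -0.2]
width: 0.0749
grip_force: 0.0
```

```bash
python3 go.py .4504 .0146 .022; python3 chk.py .036 .030 a2; python3 meas.py .4504 .0146 .046
```

```text
t 29.725 pos [0.4501 0.015  0.0884] units [-0.012  0.005  1.66 ] y ang 13.68 want 13.7; tiltz [ 6.e-04  2.e-04 -1.e+00] w 0.0749 grip 0.0 F [-0.   0.9 -0.2] q [-0.64  0.06  0.52  2.08 -0.03  1.01  0.14]
top 0 497 d 0.0537 off [-0.0001  0.0005] across -0.0 along 0.0005
top 1 306 d 0.0423 off [0.0003 0.0014] across 0.0006 along 0.0013
side 0 505 d 0.0562 off [ 0.0018 -0.0004] across 0.0016 along -0.0008
side 1 272 d 0.0433 off [ 0.002  -0.0009] across 0.0018 along -0.0013
top hidden
side [0.4496 0.0144] d 0.0329 z 0.0455 slope [-0.015 -0.003]
```

carry_out(moves=[[-0.01,0,0.3,0,0,0],[0,0,0.4,0,0,0],[0,0,0.4,0,0,0],[0,0,0.25,0,0,0],[0,0,0.15,0,0,0],[0,0,0.06,0,0,0],[0,0,0,0,0,0]])

```text
time: 30.8
ee_pos: [0.4499, 0.0144, 0.026]
eef_rot: [0.618, 0.786, 0.0, 0.0]
ft_force: [-0.2, 0.1, 0.5]
width: 0.0753
grip_force: 0.0
```

carry_out(moves=[[0,0,0,0,0,0],[0,0,0,0,0,0],[0,0,0,0,0,0],[0,0,0,0,0,0],[0,0,0,0,0,0],[0,0,0,0,0,0],[0,0,0,0,0,0],[0,0,0,0,0,0]], fingers=22, force=50)

```text
time: 31.8
ee_pos: [0.4498, 0.0144, 0.0259]
eef_rot: [0.618, 0.786, 0.0, 0.0]
ft_force: [0.6, 0.7, -0.4]
width: 0.0293
grip_force: 50.0
```

carry_out(moves=[[0,0,-0.05,0,0,0],[0,0,-0.1,0,0,0],[0,0,-0.2,0,0,0],[0,0,-0.3,0,0,0],[0,0,-0.4,0,0,0],[0,0,-0.4,0,0,0],[0,0,-0.2,0,0,0],[0,0,-0.1,0,0,0],[0,0,0,0,0,0]])

```text
time: 32.92
ee_pos: [0.4497, 0.0144, 0.0958]
eef_rot: [0.618, 0.786, 0.0, -0.0]
ft_force: [-0.1, 0.3, -2.4]
width: 0.0297
grip_force: 50.0
```

```bash
python3 held.py; python3 go.py .6591 .0187 .096
```

```text
662 [-15.1 -18.7 -31. ] [20.  18.8 26.8]
-20 157 x -14.7 16.0 y -14.8 14.6
-16 57 x -15.1 16.1 y -13.3 14.6
-12 49 x -9.9 16.6 y -13.4 13.7
-8 47 x -10.9 15.9 y -13.7 13.5
-4 41 x -10.9 17.1 y -13.6 13.3
0 34 x -10.1 16.4 y -13.9 13.1
4 29 x 2.0 17.0 y -15.1 12.4
8 36 x 0.8 15.6 y -15.2 12.6
12 31 x 1.8 15.4 y -14.7 15.2
16 37 x 3.6 16.4 y -14.8 14.3
20 90 x -10.8 19.7 y -18.6 18.8
24 50 x -7.5 20.0 y -18.7 18.4
t 32.975 pos [0.4495 0.0144 0.0956] units [-1.133  5.117 -0.013] y ang 13.67 want 13.7; tiltz [-4.e-04 -0.e+00 -1.e+00] w 0.0299 grip 49.999269247055054 F [ 0.1  0.4 -2.1] q [-0.64  0.05  0.53  2.07 -0.03  1.03  0.14]
```

carry_out(moves=[[-0.018,0.08,0,0,0,0],[-0.036,0.16,0,0,0,0],[-0.053,0.24,0,0,0,0],[-0.071,0.32,0,0,0,0],[-0.071,0.32,0,0,0,0],[-0.071,0.32,0,0,0,0],[-0.071,0.32,0,0,0,0],[-0.071,0.32,0,0,0,0],[-0.071,0.32,0,0,0,0],[-0.071,0.32,0,0,0,0],[-0.071,0.32,0,0,0,0],[-0.071,0.32,0,0,0,0],[-0.071,0.32,0,0,0,0],[-0.071,0.32,0,0,0,0],[-0.071,0.32,0,0,0,0],[-0.071,0.32,0,0,0,0],[-0.053,0.24,0,0,0,0],[-0.036,0.16,0,0,0,0],[-0.018,0.08,0,0,0,0],[0,0,0,0,0,0]])

```text
time: 35.48
ee_pos: [0.6594, 0.0186, 0.0958]
eef_rot: [0.618, 0.786, -0.0, -0.0]
ft_force: [0.6, -0.4, -2.6]
width: 0.03
grip_force: 50.0
```

```bash
python3 go.py .6591 .0187 .039
```

```text
t 35.475 pos [0.6594 0.0186 0.0958] units [ 0.005 -0.007  1.42 ] y ang 13.66 want 13.7; tiltz [-1.e-04  1.e-04 -1.e+00] w 0.03 grip 49.999313950538635 F [ 0.6 -0.4 -2.6] q [-0.47  0.53  0.51  1.53 -0.28  1.16  0.33]
```

carry_out(moves=[[0.005,-0.007,0.2,0,0,0],[0,0,0.35,0,0,0],[0,0,0.35,0,0,0],[0,0,0.25,0,0,0],[0,0,0.15,0,0,0],[0,0,0.08,0,0,0],[0,0,0.04,0,0,0],[0,0,0,0,0,0],[0,0,0,0,0,0]])

```text
time: 36.6
ee_pos: [0.6593, 0.0187, 0.0394]
eef_rot: [0.618, 0.786, 0.0, 0.0]
ft_force: [-0.5, -0.8, -2.1]
width: 0.0299
grip_force: 50.0
```

```bash
python3 go.py .6591 .0187 .0385
```

```text
t 36.6 pos [0.6593 0.0187 0.0394] units [ 0.    -0.006  0.021] y ang 13.67 want 13.7; tiltz [ 5.e-04  2.e-04 -1.e+00] w 0.0299 grip 49.99923884868622 F [-0.5 -0.8 -2.1] q [-0.46  0.59  0.49  1.57 -0.31  1.06  0.35]
```

carry_out(moves=[[0,0,0.02,0,0,0],[0,0,0,0,0,0]])

```text
time: 36.85
ee_pos: [0.6594, 0.0187, 0.0389]
eef_rot: [0.618, 0.786, 0.0, 0.0]
ft_force: [-2.1, -0.3, 5.1]
width: 0.0295
grip_force: 50.0
```

carry_out(moves=[[0,0,0,0,0,0],[0,0,0,0,0,0],[0,0,0,0,0,0],[0,0,-0.3,0,0,0],[0,0,-0.6,0,0,0],[0,0,-0.7,0,0,0],[0,0,-0.6,0,0,0],[0,0,0,0,0,0]], fingers=70)

```text
time: 37.85
ee_pos: [0.6605, 0.0186, 0.1291]
eef_rot: [0.618, 0.786, 0.002, 0.001]
ft_force: [0.7, -0.2, -0.4]
width: 0.07
grip_force: 0.0
```

```bash
python3 go.py .4345 .2697 .10
```

```text
t 37.85 pos [0.6605 0.0186 0.1291] units [ 7.435 -4.012  0.707] y ang 13.66 want 13.7; tiltz [ 4.3e-03  7.0e-04 -1.0e+00] w 0.07 grip 0.0 F [ 0.7 -0.2 -0.4] q [-0.48  0.5   0.53  1.49 -0.26  1.21  0.32]
```

carry_out(moves=[[0.2,-0.105,0,0,0,0],[0.402,-0.217,0.035,0,0,0],[0.402,-0.217,0.035,0,0,0],[0.402,-0.217,0.035,0,0,0],[0.402,-0.217,0.035,0,0,0],[0.402,-0.217,0.035,0,0,0],[0.402,-0.217,0.035,0,0,0],[0.402,-0.217,0.035,0,0,0],[0.402,-0.217,0.035,0,0,0],[0.402,-0.217,0.035,0,0,0],[0.402,-0.217,0.035,0,0,0],[0.402,-0.217,0.035,0,0,0],[0.402,-0.217,0.035,0,0,0],[0.402,-0.217,0.035,0,0,0],[0.402,-0.217,0.035,0,0,0],[0.402,-0.217,0.035,0,0,0],[0.402,-0.217,0.035,0,0,0],[0.402,-0.217,0.035,0,0,0],[0.402,-0.217,0.035,0,0,0],[0,0,0,0,0,0]])

```text
time: 40.35
ee_pos: [0.4318, 0.271, 0.101]
eef_rot: [0.617, 0.787, 0.0, -0.0]
ft_force: [0.4, -0.5, 0.6]
width: 0.0697
grip_force: 0.0
```

```bash
python3 go.py .4345 .2697 .0235; python3 chk.py .036 .030 .046 a3; python3 meas.py .4345 .2697 .038
```

```text
t 40.35 pos [0.4318 0.271  0.101 ] units [-0.048  0.058  1.937] y ang 13.81 want 13.7; tiltz [-3.e-04  3.e-04 -1.e+00] w 0.0697 grip 0.0 F [ 0.4 -0.5  0.6] q [-1.    0.18  0.39  1.92 -0.08  1.06 -0.34]
top 0 496 d 0.0534 off [0. 0.] across 0.0 along 0.0
top 1 313 d 0.0425 off [0.0002 0.0011] across 0.0004 along 0.001
top 2 174 d 0.031 off [-0.0003  0.001 ] across -0.0001 along 0.001
side 0 61 d 0.0528 off [ 0.0023 -0.0031] across 0.0015 along -0.0036
side 1 hidden 0
side 2 hidden 0
top [0.4353 0.2691] d 0.0202 z 0.0368 slope [-0.003  0.002]
side [0.4333 0.2706] d 0.0202 z 0.0376 slope [ 0.033 -0.021]
```

carry_out(moves=[[-0.048,0.058,0.3,0,0,0],[0,0,0.4,0,0,0],[0,0,0.4,0,0,0],[0,0,0.4,0,0,0],[0,0,0.25,0,0,0],[0,0,0.12,0,0,0],[0,0,0.05,0,0,0],[0,0,0,0,0,0]])

```text
time: 41.55
ee_pos: [0.4358, 0.2687, 0.0245]
eef_rot: [0.618, 0.786, 0.0, 0.0]
ft_force: [0.2, 0.3, 0.4]
width: 0.0702
grip_force: 0.0
```

carry_out(moves=[[0,0,0,0,0,0],[0,0,0,0,0,0],[0,0,0,0,0,0],[0,0,0,0,0,0],[0,0,0,0,0,0],[0,0,0,0,0,0],[0,0,0,0,0,0],[0,0,0,0,0,0],[0,0,0,0,0,0]], fingers=12, force=40)

```text
time: 42.68
ee_pos: [0.4356, 0.2685, 0.0242]
eef_rot: [0.618, 0.786, -0.0, -0.0]
ft_force: [-1.1, -0.7, 0.8]
width: 0.0179
grip_force: 40.0
```

carry_out(moves=[[0,0,-0.05,0,0,0],[0,0,-0.1,0,0,0],[0,0,-0.2,0,0,0],[0,0,-0.3,0,0,0],[0,0,-0.4,0,0,0],[0,0,-0.4,0,0,0],[0,0,-0.4,0,0,0],[0,0,-0.2,0,0,0],[0,0,-0.1,0,0,0],[0,0,0,0,0,0]])

```text
time: 43.92
ee_pos: [0.4356, 0.2685, 0.1102]
eef_rot: [0.618, 0.786, -0.0, -0.0]
ft_force: [-1.3, 0.5, -2.2]
width: 0.0181
grip_force: 39.9
```

```bash
python3 held.py; python3 go.py .677 -.0547 .11
```

```text
427 [ -4.6 -15.2 -16.4] [16.3 12.5 23.8]
-16 34 x -4.0 11.7 y -6.8 8.8
-12 53 x -3.4 12.2 y -6.9 9.1
-8 30 x -2.0 12.6 y -7.8 7.7
-4 27 x -3.7 12.4 y -7.7 7.8
0 31 x -4.6 12.4 y -8.5 6.5
4 29 x -3.9 12.3 y -10.2 6.9
8 25 x 4.1 11.5 y -10.6 7.2
12 27 x 4.0 12.3 y -10.5 5.9
16 49 x -2.0 15.1 y -14.7 11.7
20 107 x -1.3 16.3 y -15.2 12.5
24 15 x 5.2 15.7 y -14.3 8.3
t 43.975 pos [0.4354 0.2684 0.1099] units [-9.275e+00  3.959e+00 -2.000e-03] y ang 13.67 want 13.7; tiltz [-4.e-04 -3.e-04 -1.e+00] w 0.018 grip 39.945677518844604 F [ 0.3 -0.1 -1.3] q [-1.    0.17  0.4   1.91 -0.08  1.08 -0.34]
```

carry_out(moves=[[-0.093,0.04,0,0,0,0],[-0.186,0.079,0,0,0,0],[-0.279,0.119,0,0,0,0],[-0.372,0.158,0,0,0,0],[-0.372,0.158,0,0,0,0],[-0.372,0.158,0,0,0,0],[-0.372,0.158,0,0,0,0],[-0.372,0.158,0,0,0,0],[-0.372,0.158,0,0,0,0],[-0.372,0.158,0,0,0,0],[-0.372,0.158,0,0,0,0],[-0.372,0.158,0,0,0,0],[-0.372,0.158,0,0,0,0],[-0.372,0.158,0,0,0,0]])

```text
time: 45.72
ee_pos: [0.557, 0.1056, 0.1102]
eef_rot: [0.618, 0.786, 0.0, -0.0]
ft_force: [0.0, -0.1, -0.2]
width: 0.0181
grip_force: 39.9
```

carry_out(moves=[[-0.372,0.158,0,0,0,0],[-0.372,0.158,0,0,0,0],[-0.372,0.158,0,0,0,0],[-0.372,0.158,0,0,0,0],[-0.372,0.158,0,0,0,0],[-0.372,0.158,0,0,0,0],[-0.372,0.158,0,0,0,0],[-0.372,0.158,0,0,0,0],[-0.372,0.158,0,0,0,0],[-0.372,0.158,0,0,0,0],[-0.372,0.158,0,0,0,0],[-0.279,0.119,0,0,0,0],[-0.186,0.079,0,0,0,0],[-0.093,0.04,0,0,0,0],[0,0,0,0,0,0]])

```text
time: 47.6
ee_pos: [0.6772, -0.0555, 0.1102]
eef_rot: [0.618, 0.786, 0.0, -0.0]
ft_force: [0.3, 0.2, -1.1]
width: 0.0183
grip_force: 39.9
```

```bash
python3 held.py; python3 go.py .6774 -.0562 .0372
```

```text
262 [-11.5 -15.3 -59.5] [16.5 23.3 25.2]
-16 5 x -6.8 10.6 y -6.3 4.4
-12 43 x -8.7 13.1 y -8.3 8.3
-8 22 x -6.6 12.3 y -6.7 7.9
-4 17 x 7.0 13.6 y -9.2 6.1
0 15 x 3.6 12.7 y -9.1 6.4
4 21 x 1.9 13.5 y -10.6 7.0
8 14 x 1.8 11.9 y -10.1 2.6
12 20 x -1.6 10.6 y -10.7 5.6
16 28 x -1.6 12.5 y -13.8 6.5
20 48 x -8.0 16.5 y -15.2 12.2
24 17 x 3.7 15.3 y -15.3 7.6
t 47.65 pos [ 0.6771 -0.0552  0.1102] units [-0.026  0.002  1.825] y ang 13.69 want 13.7; tiltz [-1.e-04  4.e-04 -1.e+00] w 0.0183 grip 39.94570076465607 F [ 0.6  0.3 -0.9] q [-0.37  0.57  0.55  1.45 -0.3   1.21  0.46]
```

carry_out(moves=[[-0.02,0,0.2,0,0,0],[0,0,0.35,0,0,0],[0,0,0.4,0,0,0],[0,0,0.35,0,0,0],[0,0,0.25,0,0,0],[0,0,0.15,0,0,0],[0,0,0.08,0,0,0],[0,0,0.045,0,0,0],[0,0,0,0,0,0],[0,0,0,0,0,0]])

```text
time: 48.9
ee_pos: [0.6775, -0.0564, 0.0375]
eef_rot: [0.618, 0.786, 0.0, 0.0]
ft_force: [-0.1, 1.3, -1.2]
width: 0.0182
grip_force: 39.9
```

```bash
python3 go.py .6774 -.0562 .037
```

```text
t 48.9 pos [ 0.6775 -0.0564  0.0375] units [ 0.006 -0.002  0.013] y ang 13.67 want 13.7; tiltz [ 5.e-04  1.e-04 -1.e+00] w 0.0182 grip 39.94329392910004 F [-0.1  1.3 -1.2] q [-0.35  0.64  0.52  1.51 -0.34  1.08  0.48]
```

carry_out(moves=[[0,0,0.015,0,0,0],[0,0,0,0,0,0]])

```text
time: 49.15
ee_pos: [0.6776, -0.0565, 0.0372]
eef_rot: [0.618, 0.786, 0.0, 0.0]
ft_force: [-1.6, 0.6, 4.2]
width: 0.0181
grip_force: 40.0
```

carry_out(moves=[[0,0,0,0,0,0],[0,0,0,0,0,0],[0,0,0,0,0,0],[0,0,-0.3,0,0,0],[0,0,-0.6,0,0,0],[0,0,-0.8,0,0,0],[0,0,-0.8,0,0,0],[-0.4,-0.4,0,0,0,0],[-0.4,-0.4,0,0,0,0],[-0.4,-0.4,0,0,0,0],[-0.4,-0.4,0,0,0,0],[-0.4,-0.4,0,0,0,0],[-0.4,-0.4,0,0,0,0],[-0.4,-0.4,0,0,0,0],[-0.4,-0.4,0,0,0,0],[-0.4,-0.4,0,0,0,0],[0,0,0,0,0,0]], fingers=60)

```text
time: 51.28
ee_pos: [0.5701, -0.2329, 0.1368]
eef_rot: [0.619, 0.785, -0.0, 0.0]
ft_force: [0.7, 0.3, -0.9]
width: 0.0604
grip_force: 0.0
```

```bash
python3 chk.py .036 .030 .046 .038 fin; python3 go.py .6774 -.0562 .037
```

```text
top 0 504 d 0.0538 off [-0.0001 -0.0001] across -0.0001 along -0.0001
top 1 307 d 0.043 off [0.0002 0.0006] across 0.0003 along 0.0005
top 2 174 d 0.0316 off [-0.0003  0.0003] across -0.0002 along 0.0004
top 3 74 d 0.0203 off [-0.002   0.0012] across -0.0016 along 0.0016
side 0 492 d 0.055 off [ 0.0015 -0.0002] across 0.0014 along -0.0006
side 1 273 d 0.0454 off [ 0.0024 -0.0012] across 0.0021 along -0.0017
side 2 144 d 0.0335 off [ 0.0007 -0.0014] across 0.0003 along -0.0015
side 3 57 d 0.0219 off [ 0.0007 -0.0011] across 0.0004 along -0.0013
t 51.375 pos [ 0.5717 -0.2301  0.1366] units [3.597 3.595 2.493] y ang 13.68 want 13.7; tiltz [ 3.e-04  5.e-04 -1.e+00] w 0.0599 grip 0.0 F [-0.6  0.8  0.3] q [-0.18  0.41  0.63  1.62 -0.26  1.2   0.74]
```

View pics/top_fin.png

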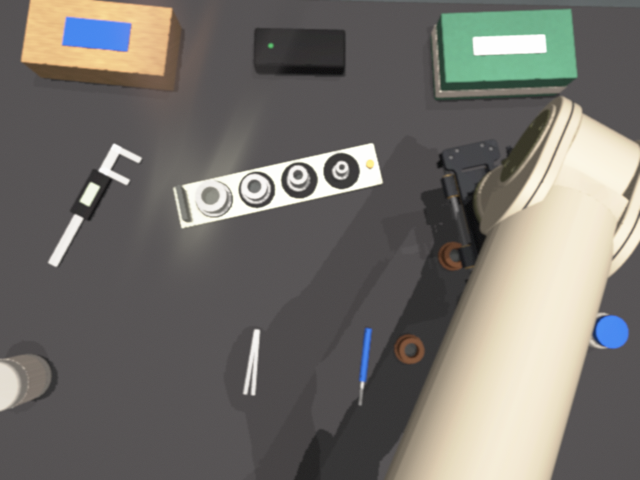

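View pics/side_fin.png

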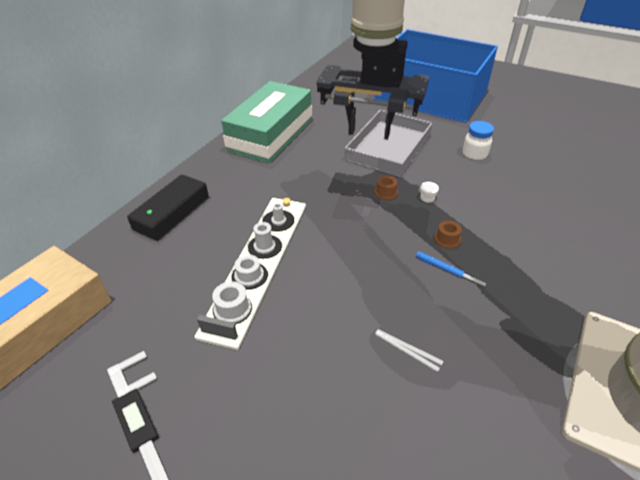

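All four bushes stand upright on their pads: 53 by the stop at top px (213,198), then 42 (256,189), 31 (298,178) and 20 (342,170), each within about 2 mm of centre. The loupe is still at side px (429,191) and the arm is clear, so I'll hand in.

```bash
python3 -c "
from bench import r
print(r.close_job())"
```

```text
the job is handed in; nothing more can be done
None
```

The job is handed in (verdict not shown): all four bushes stand flange down within about 2 mm of their pad centres, widest by the end stop down to narrowest at the far end, loupe untouched, about 51 s used; bush_42 slipped from the gripper once, landed upright on the bench, and was regrasped and placed.

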